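# Pulse a sugar lump in the grinder and keep the lid on pulse

## Task

Grind the sugar lump on pulse: pick it off the plate with the sugar tongs (no fingers on it), drop it into the grinder's cup and lay the tongs back down on the worktop. Then fit the lid into its slots until it sits flat on the collar, twist it clockwise against its spring so that its pointers stand at the green pulse marks, half way to the red lock marks, never as far as the lock click, and finish while still gripping it there: the spring would turn it back if you let go. Leave the other things on the worktop where they stand.

Things in the scene. Friction and masses are not known exactly. Their poses are not given: they have to be found in the camera images.
- grinder: Cordless grinder, fixed to the worktop: round dark grey housing, metal collar with a dark dial ring, 115 mm diameter, 115 mm high, open at the top. Origin: on its axis at worktop level; z up; x points through one entry slot (the other is at -x). Inside: metal cup, 76 mm across, floor at z = 55 mm with a small blade. Under a 12 mm ledge two grooves run clockwise (seen from above) from the slots.
- grinder_mouth (a point): Centre of the collar's top face, on the axis, 115 mm above the worktop. The collar's bore is 77 mm; two slots for the lid's lugs, each 16 mm wide, reach out to radius 46 mm in the grinder's +x and -x. Marks on the top face, the same on both sides: white at the slot (0 deg), green bar = pulse (36 deg clockwise), red = lock (72 deg).
- green_mark (a point): Middle of one green pulse mark, 53 mm from the axis on the collar's top face (another on the other side), 36 deg clockwise of a slot. From about 55 deg on the lugs meet two sprung lock detents (felt as a rise in resistance) and click past them at the red mark.
- lid: Grinder lid, standing on its plug, 0.1 to 0.2 kg. Origin: centre of the plug's underside; z up; x along the bar grip. Light grey plug of 72 mm diameter, 22 mm high; two lugs 12 mm wide at +x and -x reach radius 43.5 mm, 2 to 8 mm above the underside; black flange of 97 mm diameter at 22 to 31 mm; black bar grip on top with a white pointer line at each end.
- lid_grip (a point): On the lid's axis, 52 mm above its underside: the place for the TCP to pinch the bar grip, which is 66 mm long (lid x), 16 mm wide (lid y) and stands 31 to 60 mm above the underside. The lid goes in either way round with its x in line with the grinder's x, straight down until the flange lies on the collar (origin 93 mm up, about 2 mm play all round); then it turns clockwise.
- pulse_switch (a joint): Spring ring of the pulse switch inside the collar, rad. 0 when free; the turned lid pushes it: it starts to move when the lid is about 0.06 rad (4 deg) clockwise of the slot, then follows it (lid angle = reading + 0.06), so 0.57 at the green mark. Return torque 0.05 Nm at 0, 0.2 Nm at the green mark: unheld, the lid turns back.
- tongs: Steel sugar tongs lying on the worktop, 160 mm long, 60 g: two flat arms 14 mm high, sprung apart, joined by a bow at the back. Origin: between the arms on the underside, midway between the black grip plates (26 mm long, 0 to 17 mm high) where to pinch them across y with the TCP 20 mm above the underside; x to the tips, z up. At rest the plates are 45 mm apart over the outsides.
- tongs_tip (a point): Midway between the tip pads (18 mm long, 14 mm high), 68 mm ahead of the tongs' origin, 7 mm above the underside. At rest the tips are 49 mm apart inside; they close twice as much as the grip plates: pinched to 40 mm, the tips are 38 mm apart and the spring (7 N a side) lets the fingers carry the open tongs; at about 30 mm they hold the 20 mm lump (spring 12 N a side).
- sugar_lump: White sugar lump, 20 mm cube with rounded edges, 12 g, lying on the plate. Origin: centre of its underside, z up.
- plate: Dark green round plate, 170 mm diameter; flat middle 8 mm above the worktop, rim 16 mm high. Origin: centre of its underside. The tongs, held level, clear the rim when their underside is 17 mm above the worktop.
- tablet_box: White and blue carton, 73 x 152 x 172 mm, at the back right; bystander. Origin: centre of its underside.
- soap_bottle: Clear green washing-up bottle, 52 x 86 x 219 mm, at the back right; bystander. Origin: centre of its underside.
- tin: Small green food tin, 57 mm diameter, 72 mm high, on the right by the sink; bystander. Origin: centre of its underside.
- pickle_jar: Jar with a yellow lid, 68 mm diameter, 131 mm high, at the back; bystander. Origin: centre of its underside.
- kitchen_roll: Kitchen roll, 87 mm diameter, 228 mm high, at the back left; bystander. Origin: centre of its underside.
- spice_jar: Spice jar with a yellow cap, 45 mm diameter, 100 mm high, at the back left; bystander. Origin: centre of its underside.

How it is judged:
By the outcome, as a careful person would: the job done as asked, in the order asked, and still so for the second after the job is handed in, while the arm keeps its last pose, push and grip.
It also fails if it takes over 58 s, if anything falls off the work surface, if the arm or the gripper's body presses on something with over 40 N, if the wrist force passes 120 N, or if a joint passes its speed limit or range.

## Robot

A 6-joint arm with a two-finger parallel gripper is mounted at the origin on a cart in front of the work surface, level with it; the furniture and walls round the work are solid. World frame = base frame: x ahead of the robot, y to its left, z up, the work surface at z = 0. Lengths are in m, angles in rad, forces in N, time in s.
With the tool pointing down it reaches from about 0.25 to 0.725 m from the base axis. Payload 4 kg.
Tool frame: the origin (TCP) lies between the finger pads, 19 mm behind the fingertips; this is the grasp point; z points along the fingers, y is the line along which they close (so a half turn about z gives the same grasp; the last joint's range is limited). The gripper opens to 85 mm and grips with 20 to 120 N. Pads are 22 mm wide; open, the fingers measure 114 mm over their backs; the gripper's body (76 mm by 85 mm) begins 54 mm behind the grasp point. The pads swing forward as they close: fully open they stand 13 mm farther back than shut.
Start: joints at [1.127, 0.241, 0.005, 1.335, 0, 1.571], TCP at [0.215, 0.452, 0.25] pointing down, gripper open.
Joint ranges: [-2.72, 2.72], [-1.05, 1.87], [-1.09, 1.28], [-1.99, 2.15], [-1.42, 1.44], [-3.14, 3.14]. Speed limits (rad/s): [2.79, 2.79, 3.14, 3.14, 3.14, 3.14].

## Interface

Orientations are given as a unit quaternion [x, y, z, w].
In Python, from workcell import bot, camera, job_done gives the robot as it stands.
- The arm moves only by the tool carry_out, never from a script. Its argument "plan" is a list of rows, each an object of numbers: "dx", "dy", "dz": the shift along the tool's x, y, z in mm; "twist": the turn about the tool's z in degrees; "fingers": the closure, from -1 (fully open) to 1 (shut). In form: [{"dx": .., "dy": .., "dz": .., "twist": .., "fingers": ..}, ...]. A call has exactly 5 rows; each row is the pose to reach, as a shift and turn from the pose commanded when the call began, along the tool's axes at that moment; what a row does not reach only later rows make up. A row lasts 1/12 s, in which the tool goes at most 41.7 mm and 7.16 degrees, less where a joint would pass 70% of its speed; a pose out of reach is approached as far as the arm can. A call with a gripper value outside its range is refused whole. The fingers move at their own pace and stop on an object; the grip force is fixed at half the most. Time passes only in rows, so rows that repeat a pose let the fingers close, or fill a call up. It gives the time, the measured TCP pose, the force, the opening and the grip force at its end, in the units of the state.
- bot.get_obs(): the state, without advancing time (a new reading comes with each control period).
- camera(name): name is "scene" or "top"; returns a dict with "image" (400x640x3 uint8, red, green, blue), "intrinsics" (3x3 intrinsics, pixels), "eye" and "attitude" of the camera in the world. Camera axes: x right, y down, z forward; pixel columns grow to the right and rows downward; lengths in m; the calibration is good to about 2 mm. A picture is of the moment at which its call begins. There is no depth.
- job_done(): hands the job in; it is judged then, once.
The state is a dict: "clock": time; "joint_pos": joint angles; "joint_vel": joint speeds; "tau": joint torques, N m; "eef_pos": TCP position; "tool_rot": TCP orientation; "ft_force": force on the tool from outside, world axes, zero at the start; "ft_torque": the same for the moment, N m; "grip_width": finger opening in m; "grasp_force": force on a finger pad.
Only numpy, scipy, OpenCV 4.12 (cv2) and the standard library are available. Lean on these libraries where they do the work, as an engineer would, in place of code of your own. Each camera call takes 0.05 s, during which the arm holds its last target. There are 200 camera calls.

## Working session

There is one attempt and no reset: what is moved stays moved. The work goes in short steps, Python scripts to look and compute and a tool call to move; the robot and the scene stay as the last step left them, time stands still between calls to the robot, and variables do not carry over. Pictures are saved under pics/ and viewed, at most 10 in all, crops included, and the job is handed in when it is done.

Besides the shell and the picture viewer there is one more tool, called after "Call:" as name([rows], argument=value, ...), one row to a line, values as JSON. carry_out: Moves the arm, as the interface text tells. Its arguments: {"type":"object","properties":{"plan":{"type":"array","items":{"type":"object","properties":{"dx":{"type":"number"},"dy":{"type":"number"},"dz":{"type":"number"},"twist":{"type":"number"},"fingers":{"type":"number"}}}}},"required":["plan"]}

```bash
mkdir -p pics
cat > h.py <<'E'
import numpy as np, cv2
from scipy.spatial.transform import Rotation as R
from workcell import bot, camera, job_done
def cam(n):
    c=camera(n); 
    a=np.array(c['attitude'],float)
    c['R']=a if a.shape==(3,3) else R.from_quat(a).as_matrix()
    c['K']=np.array(c['intrinsics']); c['e']=np.array(c['eye']); return c
def ray(c,u,v,z):
    d=c['R']@np.linalg.inv(c['K'])@[u,v,1]; t=(z-c['e'][2])/d[2]; return (c['e']+t*d)
def proj(c,p):
    q=c['K']@(c['R'].T@(np.array(p)-c['e'])); return q[:2]/q[2]
def save(c,f,box=None,s=1):
    im=c['image'][:,:,::-1]
    if box: x0,y0,x1,y1=box; im=im[y0:y1,x0:x1]
    cv2.imwrite('pics/'+f,cv2.resize(im,None,fx=s,fy=s,interpolation=cv2.INTER_CUBIC))
E
python3 - <<'E'
from h import *
import pickle
for n in('top','scene'):
    c=cam(n); save(c,n+'0.png'); pickle.dump(c,open(n+'.pkl','wb')); print(n,c['K'].tolist(),c['e'],c['R'].round(3).tolist())
o=bot.get_obs(); print(o)
E
```

```text
top [[514.7989405514601, 0.0, 320.14233888609203], [0.0, 514.7989405514601, 199.79428957291753], [0.0, 0.0, 1.0]] [0.30990928 0.05802429 1.38006758] [[-0.093, -0.975, 0.2], [-0.996, 0.091, -0.023], [0.004, -0.201, -0.98]]
scene [[373.67680785551164, 0.0, 319.1921418663616], [0.0, 373.67680785551164, 206.44339330861354], [0.0, 0.0, 1.0]] [ 0.16771784 -0.39447377  0.72452406] [[0.745, -0.477, 0.466], [-0.667, -0.549, 0.504], [0.016, -0.686, -0.727]]
{'clock': 0.1, 'joint_pos': array([ 1.12700343e+00,  2.41343465e-01,  3.85075753e-03,  1.33526175e+00,
       -5.98865576e-05,  1.57083190e+00]), 'joint_vel': array([ 2.93142702e-05,  9.20959681e-04,  1.92288953e-03,  4.77717942e-04,
        2.94910704e-04, -1.50342594e-04]), 'tau': array([ 6.06707417e-04, -3.73137832e+01,  2.53010094e+01,  1.08720741e-02,
        9.25911559e-05, -5.81996062e-06]), 'eef_pos': array([0.21445974, 0.45105336, 0.24919596]), 'tool_rot': array([ 2.20097187e-01,  9.75477457e-01, -9.61653629e-04, -1.86246444e-04]), 'ft_force': array([ 0.4274071 , -0.12959293,  0.5280289 ]), 'ft_torque': array([-0.01324583,  0.00036086,  0.01524935]), 'grasp_force': 0.0, 'grip_width': 0.08520584237459405}
```

View pics/top0.png

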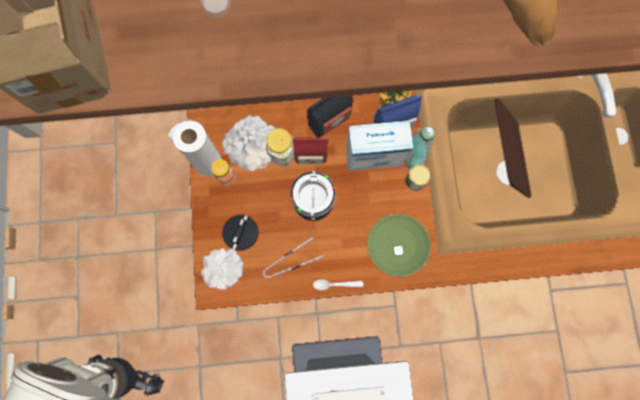

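View pics/scene0.png

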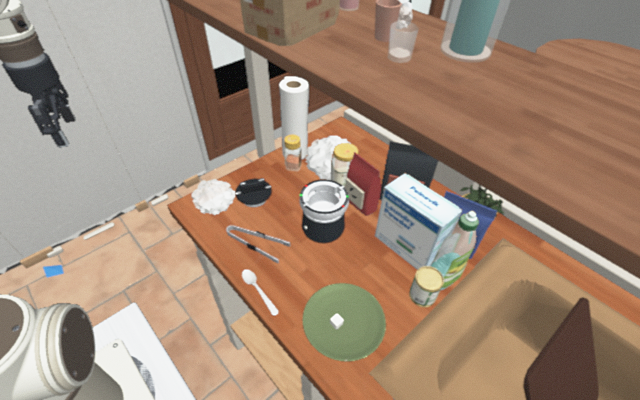

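The top view shows the lid at about (240,232), the tongs at (265–322, 240–275) with their tips to the right, the grinder at (313,195), the plate at (399,245) and the lump at (398,251). I'll enlarge both views.

Run:
```python
from h import *
import pickle
c=pickle.load(open('top.pkl','rb')); save(c,'t1.png',(215,165,345,290),6) if 0 else save(c,'t1.png',(212,168,342,282),6)
c=pickle.load(open('scene.pkl','rb')); save(c,'s1.png',(215,165,375,285),5)
```

```text
(no output)
```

View pics/t1.png

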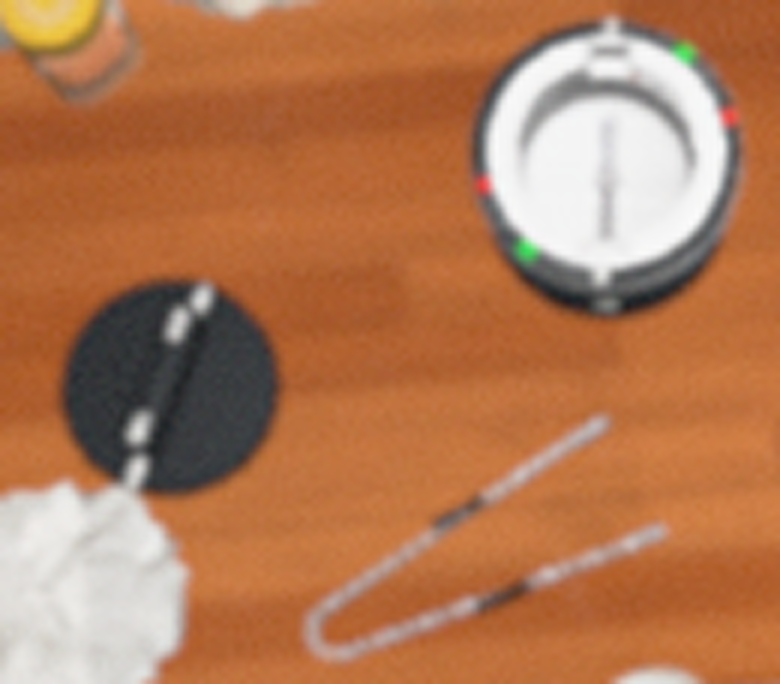

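View pics/s1.png

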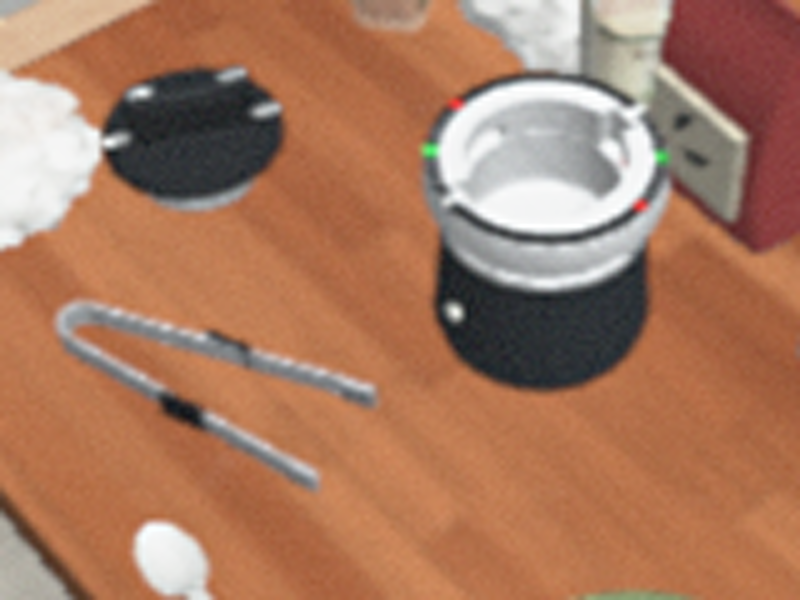

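Top crop (×6, offset 212,168), midpoints of the marks:
- Grinder: about (607,151).
- Lid pointers: bar (178,323) and (140,428), flange (204,297) and (135,470).
- Tong plates: (458,515) and (502,598), tips (605,422) and (662,530).

The scene crop shows the same layout. Next I'll compute positions from both views.

```bash
cat > m.py <<'E'
from h import *
import pickle
T=pickle.load(open('top.pkl','rb')); S=pickle.load(open('scene.pkl','rb'))
t=lambda x,y,z: ray(T,212+(x+.5)/6-.5,168+(y+.5)/6-.5,z)
s=lambda x,y,z: ray(S,215+(x+.5)/5-.5,165+(y+.5)/5-.5,z)
E
python3 - <<'E'
from m import *
def pair(n,a,b):
    m=(a+b)/2; d=b-a; print(n,m.round(4),'len',np.linalg.norm(d).round(4),'ang',np.degrees(np.arctan2(d[1],d[0])).round(1))
pair('green T',t(527,250,.115),t(685,52,.115)); pair('red T',t(484,185,.115),t(730,117,.115)); pair('white T',t(603,275,.115),t(612,25,.115))
pair('green S',s(430,150,.115),s(660,157,.115)); pair('red S',s(456,104,.115),s(641,205,.115)); pair('white S',s(447,199,.115),s(640,110,.115))
pair('lidbar T',t(140,428,.06),t(178,323,.06)); pair('lidfl T',t(135,470,.031),t(204,297,.031))
pair('lidbar S',s(140,92,.06),s(232,74,.06)); pair('lidfl S',s(117,141,.031),s(265,109,.031))
pair('plates T',t(502,598,.017),t(458,515,.017));pair('plates S',s(182,408,.009),s(228,346,.009))
pair('tips T',t(662,530,.014),t(605,422,.014));pair('tips S',s(316,482,.01),s(372,395,.01))
for n,c in(('T',T),('S',S)):
    im=c['image'].astype(int); box=(385,240,412,262) if n=='T' else (325,308,350,334)
    x0,y0,x1,y1=box; k=im[y0:y1,x0:x1]; hsv=cv2.cvtColor(c['image'][y0:y1,x0:x1],cv2.COLOR_RGB2HSV)
    ys,xs=np.nonzero(hsv[:,:,1]<60); print(n,'lump px',xs.mean()+x0,ys.mean()+y0,len(xs), ray(c,xs.mean()+x0,ys.mean()+y0,.026 if n=='T' else .022))
    hs=cv2.cvtColor(c['image'],cv2.COLOR_RGB2HSV); mk=((hs[:,:,0]>40)&(hs[:,:,0]<75)&(hs[:,:,1]>80)).astype('uint8')
    nn,l,st,ce=cv2.connectedComponentsWithStats(mk); i=1+st[1:,4].argmax(); print('plate',st[i],ce[i],ray(c,st[i][0]+st[i][2]/2,st[i][1]+st[i][3]/2,.016))
a=save(T,'t2.png',(384,232,414,262),13); save(S,'s2.png',(320,305,350,335),13)
cv2.imwrite('pics/l.png',np.hstack([cv2.imread('pics/t2.png'),cv2.imread('pics/s2.png')]))
E
```

```text
green T [0.5883 0.0457 0.115 ] len 0.1077 ang -43.2
red T [0.588  0.0454 0.115 ] len 0.1071 ang -79.5
white T [0.5888 0.0452 0.115 ] len 0.1074 ang -7.2
green S [0.5899 0.0477 0.115 ] len 0.1063 ang -43.4
red S [0.5904 0.0475 0.115 ] len 0.1067 ang -79.1
white S [0.5902 0.0475 0.115 ] len 0.1076 ang -8.2
lidbar T [0.5194 0.246  0.06  ] len 0.048 ang -23.4
lidfl T [0.5201 0.2457 0.031 ] len 0.0817 ang -25.4
lidbar S [0.5218 0.2483 0.06  ] len 0.0482 ang -24.3
lidfl S [0.5207 0.2475 0.031 ] len 0.0796 ang -23.0
plates T [0.4329 0.1167 0.017 ] len 0.0414 ang 23.1
plates S [0.4362 0.1193 0.009 ] len 0.0422 ang 23.3
tips T [0.4623 0.0462 0.014 ] len 0.0542 ang 22.5
tips S [0.4639 0.0456 0.01  ] len 0.0557 ang 23.8
T lump px 397.7979797979798 250.26262626262627 99 [ 0.43235974 -0.16438938  0.026     ]
plate [369 216  48  57 586] [385.98634812 240.221843  ] [ 0.4496754  -0.15521609  0.016     ]
S lump px 336.34054054054053 320.8972972972973 185 [ 0.43358132 -0.16558388  0.022     ]
plate [449 250  23  20 108] [459.08333333 260.71296296] [ 0.75541128 -0.24480239  0.016     ]
```

View pics/l.png

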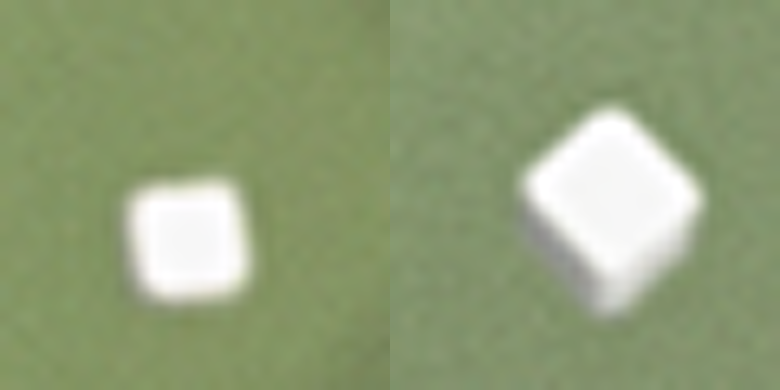

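The left half (top view) shows the lump's top face centred at (188,240), with its edges almost parallel to the picture. In the right half (scene view) the top face is centred at (612,190).

```bash
cat >> h.py <<'E'
def pose():
    o=bot.get_obs(); M=R.from_quat(o['tool_rot']).as_matrix(); return o,np.array(o['eef_pos']),M
def go(x,y,z,phi):
    "shift in tool axes (mm), twist (deg, shortest) to bring TCP to x,y,z with tool y at world angle phi (deg, mod 180)"
    o,p,M=pose(); d=M.T@(np.array([x,y,z])-p)*1e3
    f=np.degrees(np.arctan2(M[1,1],M[0,1])); tw=(-(phi-f)+90)%180-90
    print('go',d.round(1),'twist',round(tw,1)); return d,tw
def st():
    o,p,M=pose(); print('t',round(o['clock'],2),'p',p.round(4),'phi',np.degrees(np.arctan2(M[1,1],M[0,1])).round(1),'tz',M[:,2].round(3),'q',np.round(o['joint_pos'],2),'w',round(o['grip_width'],4),'gf',round(o['grasp_force'],1),'F',np.round(o['ft_force'],1),'M',np.round(o['ft_torque'],2))
E
python3 - <<'E'
from m import *
a=lambda x,y:ray(T,384+(x+.5)/13-.5,232+(y+.5)/13-.5,.028); b=lambda x,y:ray(S,320+(x-390+.5)/13-.5,305+(y+.5)/13-.5,.028)
print('lump',a(188,240),b(612,190))
for P in([a(127,182),a(238,180),a(250,298),a(148,303)],[b(612,103),b(706,200),b(612,278),b(520,186)]):
    P=np.array(P)[:,:2]
    for i in range(4): d=P[(i+1)%4]-P[i]; print(np.linalg.norm(d).round(4),np.degrees(np.arctan2(d[1],d[0])).round(1))
for u,v in((367,245),(431,245),(399,215),(399,276)): print('plate edge',ray(T,u,v,.016))
for p in((303.5,321),(385,321),(344,286),(344,357)): print('plate edge S',ray(S,*p,.014))
for p in((320,285),(362,284)): print('spoon',ray(T,*p,.005))
st(); go(.4345,.118,.09,23)
E
```

```text
lump [ 0.43281577 -0.1646757   0.028     ] [ 0.43428747 -0.16521133  0.028     ]
0.0225 -94.3
0.024 178.6
0.0207 87.5
0.0248 2.9
0.0212 -90.9
0.0196 178.9
0.0202 90.9
0.0202 1.9
plate edge [ 0.45477528 -0.08620134  0.016     ]
plate edge [ 0.43895802 -0.25573503  0.016     ]
plate edge [ 0.52722258 -0.18098941  0.016     ]
plate edge [ 0.36579927 -0.16081478  0.016     ]
plate edge S [ 0.38646086 -0.11910287  0.014     ]
plate edge S [ 0.51080409 -0.22862565  0.014     ]
plate edge S [ 0.50519027 -0.11523242  0.014     ]
plate edge S [ 0.39708701 -0.22549938  0.014     ]
spoon [0.36232077 0.04790129 0.005     ]
spoon [ 0.35458395 -0.06270183  0.005     ]
t 0.1 p [0.2145 0.4511 0.2492] phi 64.6 tz [-0.001 -0.002 -1.   ] q [ 1.13  0.24  0.    1.34 -0.    1.57] w 0.0852 gf 0.0 F [ 0.4 -0.1  0.5] M [-0.01  0.    0.02]
go [-341.7 -206.   159.6] twist 41.6
```

Call:
carry_out([
  {"dx": -34, "dy": -20, "dz": 8, "twist": 0, "fingers": -1},
  {"dx": -68, "dy": -41, "dz": 16, "twist": 0, "fingers": -0.7},
  {"dx": -102, "dy": -61, "dz": 24, "twist": 0, "fingers": -0.4},
  {"dx": -136, "dy": -82, "dz": 32, "twist": 0, "fingers": -0.4},
  {"dx": -171, "dy": -103, "dz": 40, "twist": 0, "fingers": -0.4},
])

```text
clock: 0.52
eef_pos: [0.3251, 0.2835, 0.2093]
tool_rot: [0.22, 0.976, -0.0, -0.0]
ft_force: [1.3, 0.3, -0.8]
grip_width: 0.0595
grasp_force: 0.0
```

Call:
carry_out([
  {"dx": -34, "dy": -20, "dz": 10, "twist": 7, "fingers": -0.4},
  {"dx": -68, "dy": -41, "dz": 20, "twist": 14, "fingers": -0.4},
  {"dx": -102, "dy": -61, "dz": 30, "twist": 21, "fingers": -0.4},
  {"dx": -136, "dy": -82, "dz": 40, "twist": 28, "fingers": -0.4},
  {"dx": -171, "dy": -103, "dz": 50, "twist": 35, "fingers": -0.4},
])

```text
clock: 0.93
eef_pos: [0.4352, 0.1171, 0.1594]
tool_rot: [0.506, 0.863, -0.0, -0.0]
ft_force: [1.0, 0.5, -0.1]
grip_width: 0.0597
grasp_force: 0.0
```

```bash
python3 -c "
from h import *
st(); go(.4345,.118,.06,23)"
```

```text
t 0.93 p [0.4352 0.1171 0.1594] phi 29.2 tz [-0.  0. -1.] q [ 0.26  0.21 -0.28  1.08  0.    1.32] w 0.0597 gf 0.0 F [ 1.   0.5 -0.1] M [ 0.09  0.02 -0.  ]
go [ 1.2 -0.1 99.4] twist 6.2
```

Call:
carry_out([
  {"dx": 1, "dy": 0, "dz": 30, "twist": 6, "fingers": -0.4},
  {"dx": 1, "dy": 0, "dz": 60, "twist": 6, "fingers": -0.4},
  {"dx": 1, "dy": 0, "dz": 85, "twist": 6, "fingers": -0.4},
  {"dx": 1, "dy": 0, "dz": 100, "twist": 6, "fingers": -0.4},
  {"dx": 1, "dy": 0, "dz": 100, "twist": 6, "fingers": -0.4},
])

```text
clock: 1.35
eef_pos: [0.4311, 0.1186, 0.0565]
tool_rot: [0.548, 0.836, -0.003, -0.003]
ft_force: [-0.5, -0.1, 0.0]
grip_width: 0.0596
grasp_force: 0.0
```

```bash
python3 -c "
from h import *
st(); go(.4345,.118,.02,23)
a=cam('scene');save(a,'d1.png',(200,150,360,270),5)"
```

```text
t 1.35 p [0.4311 0.1186 0.0565] phi 23.5 tz [-0.008 -0.002 -1.   ] q [ 0.27  0.33 -0.43  0.82  0.    1.43] w 0.0596 gf 0.0 F [-0.5 -0.1  0. ] M [-0.01  0.03 -0.05]
go [-2.   3.2 36.5] twist 0.5
```

View pics/d1.png

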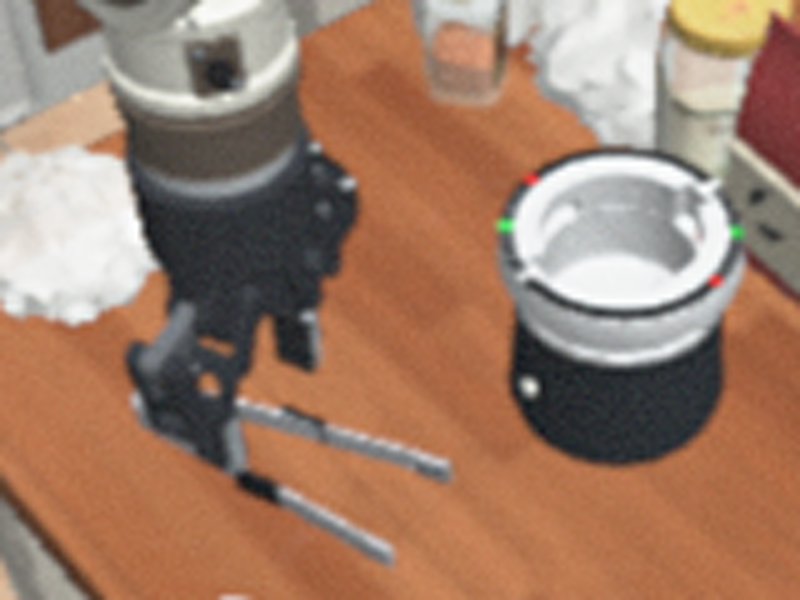

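The gripper is about 40 mm above the tongs with its open fingers either side of the grip plates, at crop (230,460) and (310,350). I'll read the state again now the arm has settled.

```bash
python3 -c "
from h import *
st(); go(.4345,.118,.02,23)"
```

```text
t 1.4 p [0.4325 0.1192 0.0584] phi 23.6 tz [-0.005 -0.001 -1.   ] q [ 0.27  0.33 -0.42  0.82  0.    1.43] w 0.0596 gf 0.0 F [ 0.2  0.2 -0.2] M [-0.02  0.05 -0.01]
go [-1.9  1.6 38.4] twist 0.6
```

Call:
carry_out([
  {"dx": 0, "dy": 0.5, "dz": 15, "twist": 0.5, "fingers": -0.4},
  {"dx": 0, "dy": 0.5, "dz": 27, "twist": 0.5, "fingers": -0.4},
  {"dx": 0, "dy": 0.5, "dz": 35, "twist": 0.5, "fingers": -0.4},
  {"dx": 0, "dy": 0.5, "dz": 38, "twist": 0.5, "fingers": -0.4},
  {"dx": 0, "dy": 0.5, "dz": 38, "twist": 0.5, "fingers": -0.4},
])

```text
clock: 1.82
eef_pos: [0.4349, 0.1202, 0.0222]
tool_rot: [0.551, 0.834, -0.0, -0.0]
ft_force: [0.6, 0.2, -0.1]
grip_width: 0.0597
grasp_force: 0.0
```

Call:
carry_out([
  {"dx": 0, "dy": 0, "dz": 0, "twist": 0, "fingers": -0.2},
  {"dx": 0, "dy": 0, "dz": 0, "twist": 0, "fingers": -0.1},
  {"dx": 0, "dy": 0, "dz": 0, "twist": 0, "fingers": 0.0},
  {"dx": 0, "dy": 0, "dz": 0, "twist": 0, "fingers": 0.06},
  {"dx": 0, "dy": 0, "dz": 0, "twist": 0, "fingers": 0.06},
])

```text
clock: 2.23
eef_pos: [0.4362, 0.1204, 0.0235]
tool_rot: [0.551, 0.834, 0.001, 0.001]
ft_force: [-1.3, 0.7, 6.9]
grip_width: 0.0405
grasp_force: 8.9
```

```bash
python3 -c "
from h import *
st(); go(.4345,.118,.02,23)"
```

```text
t 2.23 p [0.4362 0.1204 0.0235] phi 23.1 tz [ 0.003  0.001 -1.   ] q [ 0.27  0.39 -0.46  0.72 -0.    1.44] w 0.0405 gf 8.9 F [-1.3  0.7  6.9] M [-0.05  0.16  0.01]
go [-1.5 -2.5  3.5] twist 0.1
```

Call:
carry_out([
  {"dx": 0, "dy": 0, "dz": -8, "twist": 0, "fingers": 0.07},
  {"dx": 0, "dy": 0, "dz": -20, "twist": 0, "fingers": 0.07},
  {"dx": 0, "dy": 0, "dz": -35, "twist": 0, "fingers": 0.07},
  {"dx": 0, "dy": 0, "dz": -50, "twist": 0, "fingers": 0.07},
  {"dx": 0, "dy": 0, "dz": -60, "twist": 0, "fingers": 0.07},
])

```text
clock: 2.65
eef_pos: [0.4354, 0.1202, 0.084]
tool_rot: [0.551, 0.834, 0.001, 0.001]
ft_force: [0.5, 0.0, -1.4]
grip_width: 0.0396
grasp_force: 8.0
```

```bash
python3 -c "
from h import *
st(); go(.4335,-.03,.08,0)
a=cam('scene');a2=cam('top');save(a,'e1.png',(215,170,335,270),5);save(a2,'e2.png',(240,220,340,300),6)
x=cv2.imread('pics/e1.png');y=cv2.imread('pics/e2.png');y=cv2.resize(y,(600,480));cv2.imwrite('pics/e.png',cv2.resize(np.hstack([x[:480],y]),None,fx=.66,fy=.66))
"
```

```text
t 2.65 p [0.4354 0.1202 0.084 ] phi 23.1 tz [ 0.002  0.    -1.   ] q [ 0.27  0.3  -0.39  0.88  0.    1.44] w 0.0396 gf 8.0 F [ 0.5  0.  -1.4] M [ 0.02 -0.03  0.01]
go [-137.4  -60.6    3.9] twist 23.1
```

View pics/e.png

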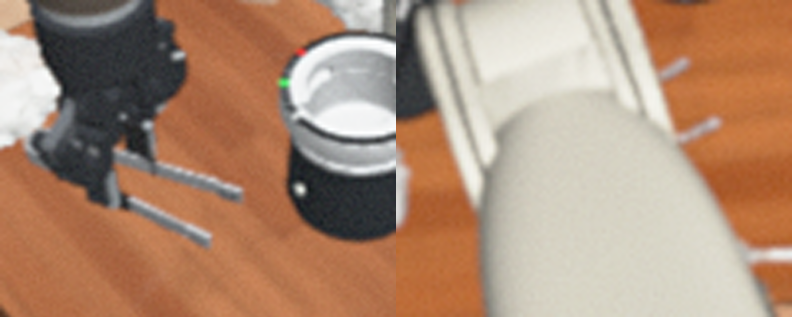

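The tongs are lifted and look level. In the enlarged composite the tips are at (240,195) and (209,242) on the left, and (688,63) and (718,123) on the right. I'll triangulate them to check level and reach.

```bash
python3 -c "
from m import *
def tri(a,b):
    A=[];B=[]
    for c,(u,v) in((S,a),(T,b)):
        d=c['R']@np.linalg.inv(c['K'])@[u,v,1];d/=np.linalg.norm(d);P=np.eye(3)-np.outer(d,d);A.append(P);B.append(P@c['e'])
    return np.linalg.lstsq(np.vstack(A),np.hstack(B),rcond=None)[0]
p=tri((287.7,229.1),(313.7,235.9));q=tri((278.3,243.3),(321.3,251.1));print(p,q,(p+q)/2,np.linalg.norm(p-q))
m=(p+q)/2-[.4354,.1202,.084];h=np.radians(-66.9);print(m@[np.cos(h),np.sin(h),0],m@[-np.sin(h),np.cos(h),0],m[2])
"
```

```text
[0.48515894 0.05268154 0.07118106] [0.44533646 0.03674495 0.06793152] [0.4652477  0.04471324 0.06955629] 0.04301586257116212
0.08114470297027948 -0.002161701939482243 -0.014443711880667856
```

Call:
carry_out([
  {"dx": -25, "dy": -11, "dz": 0, "twist": 0, "fingers": 0.07},
  {"dx": -60, "dy": -26, "dz": 0, "twist": 0, "fingers": 0.07},
  {"dx": -95, "dy": -41, "dz": 0, "twist": 0, "fingers": 0.07},
  {"dx": -130, "dy": -56, "dz": 0, "twist": 0, "fingers": 0.07},
  {"dx": -160, "dy": -70, "dz": 0, "twist": 0, "fingers": 0.07},
])

```text
clock: 3.17
eef_pos: [0.4326, -0.0565, 0.0817]
tool_rot: [0.551, 0.834, -0.0, -0.0]
ft_force: [1.2, 0.6, -0.0]
grip_width: 0.0397
grasp_force: 8.0
```

Call:
carry_out([
  {"dx": -17, "dy": -7, "dz": 0, "twist": 6, "fingers": 0.07},
  {"dx": -30, "dy": -12, "dz": 0, "twist": 12, "fingers": 0.07},
  {"dx": -37, "dy": -16, "dz": 0, "twist": 18, "fingers": 0.07},
  {"dx": -37, "dy": -16, "dz": 0, "twist": 23, "fingers": 0.07},
  {"dx": -37, "dy": -16, "dz": 0, "twist": 23, "fingers": 0.07},
])

```text
clock: 3.58
eef_pos: [0.4323, -0.0955, 0.0816]
tool_rot: [0.708, 0.706, -0.0, -0.001]
ft_force: [0.4, 0.1, -0.7]
grip_width: 0.0398
grasp_force: 8.0
```

```bash
python3 -c "
from h import *
st(); go(.434,-.095,.042,0)
a=cam('scene');a2=cam('top');save(a,'f1.png',(270,250,370,350),4);save(a2,'f2.png',(350,205,450,305),4)
x=cv2.imread('pics/f1.png');y=cv2.imread('pics/f2.png');cv2.imwrite('pics/f.png',np.hstack([x,y]))
"
```

```text
t 3.58 p [ 0.4323 -0.0955  0.0816] phi -0.1 tz [-0.001  0.    -1.   ] q [-0.22  0.29 -0.42  0.87  0.    1.36] w 0.0398 gf 8.0 F [ 0.4  0.1 -0.7] M [-0.02  0.02  0.03]
go [ 0.5  1.7 39.6] twist -0.1
```

View pics/f.png

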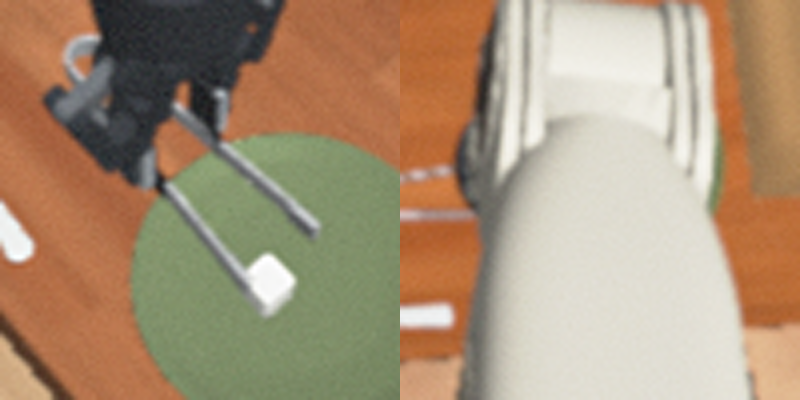

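On the left, the tongs are poised over the plate, with the far tip end at (315,230), the near one at about (250,290) and the lump at (268,280). I'll check the tip position at its known height.

```bash
python3 -c "
from m import *
for z in(.064,.068,.072):
  p=ray(S,348.7,307.5,z);q=ray(S,332.5,322.5,z);print(p,q,(p+q)/2)
for x in(.4125,.4525): print(proj(S,[x,-.1745,.072]),proj(S,[x,-.1745,.058]))
"
```

```text
[ 0.45482812 -0.17504776  0.064     ] [ 0.41003988 -0.17681813  0.064     ] [ 0.432434   -0.17593295  0.064     ]
[ 0.45308944 -0.17637656  0.068     ] [ 0.40857243 -0.17813621  0.068     ] [ 0.43083093 -0.17725638  0.068     ]
[ 0.45135076 -0.17770536  0.072     ] [ 0.40710498 -0.17945429  0.072     ] [ 0.42922787 -0.17857982  0.072     ]
[332.78767543 318.84049665] [332.4763895  322.28852036]
[347.94512871 305.99614875] [347.42995528 309.53539348]
```

Call:
carry_out([
  {"dx": 1, "dy": 1.5, "dz": 10, "twist": 0, "fingers": 0.07},
  {"dx": 1, "dy": 1.5, "dz": 22, "twist": 0, "fingers": 0.07},
  {"dx": 1, "dy": 1.5, "dz": 32, "twist": 0, "fingers": 0.07},
  {"dx": 1, "dy": 1.5, "dz": 38, "twist": 0, "fingers": 0.07},
  {"dx": 1, "dy": 1.5, "dz": 38.5, "twist": 0, "fingers": 0.07},
])

```text
clock: 4.1
eef_pos: [0.4333, -0.0932, 0.0423]
tool_rot: [0.706, 0.708, -0.001, -0.001]
ft_force: [0.0, 0.5, 0.1]
grip_width: 0.0396
grasp_force: 8.0
```

Call:
carry_out([
  {"dx": 0, "dy": 0, "dz": 0, "twist": 0, "fingers": 0.12},
  {"dx": 0, "dy": 0, "dz": 0, "twist": 0, "fingers": 0.18},
  {"dx": 0, "dy": 0, "dz": 0, "twist": 0, "fingers": 0.24},
  {"dx": 0, "dy": 0, "dz": 0, "twist": 0, "fingers": 0.3},
  {"dx": 0, "dy": 0, "dz": 0, "twist": 0, "fingers": 0.3},
])

```text
clock: 4.52
eef_pos: [0.4349, -0.094, 0.0441]
tool_rot: [0.707, 0.708, 0.0, 0.0]
ft_force: [-0.2, 0.3, -1.5]
grip_width: 0.0306
grasp_force: 27.4
```

Call:
carry_out([
  {"dx": 0, "dy": 0, "dz": 0, "twist": 0, "fingers": 0.32},
  {"dx": 0, "dy": 0, "dz": 0, "twist": 0, "fingers": 0.32},
  {"dx": 0, "dy": 0, "dz": 0, "twist": 0, "fingers": 0.32},
  {"dx": 0, "dy": 0, "dz": 0, "twist": 0, "fingers": 0.32},
  {"dx": 0, "dy": 0, "dz": 0, "twist": 0, "fingers": 0.32},
])

```text
clock: 4.93
eef_pos: [0.4346, -0.094, 0.0437]
tool_rot: [0.707, 0.708, 0.0, 0.0]
ft_force: [-0.1, 1.1, -0.3]
grip_width: 0.0297
grasp_force: 39.4
```

```bash
python3 -c "
from h import *
st(); go(.434,-.095,.042,0)
"
```

```text
t 4.93 p [ 0.4346 -0.094   0.0437] phi 0.1 tz [ 0. -0. -1.] q [-0.21  0.34 -0.46  0.77 -0.    1.36] w 0.0297 gf 39.4 F [-0.1  1.1 -0.3] M [-0.03 -0.14  0.03]
go [-1.  -0.6  1.7] twist 0.1
```

Call:
carry_out([
  {"dx": 0, "dy": 0, "dz": -8, "twist": 0, "fingers": 0.32},
  {"dx": 0, "dy": 0, "dz": -25, "twist": 0, "fingers": 0.32},
  {"dx": 0, "dy": 0, "dz": -50, "twist": 0, "fingers": 0.32},
  {"dx": 0, "dy": 0, "dz": -75, "twist": 0, "fingers": 0.32},
  {"dx": 0, "dy": 0, "dz": -95, "twist": 0, "fingers": 0.32},
])

```text
clock: 5.35
eef_pos: [0.4345, -0.094, 0.1406]
tool_rot: [0.707, 0.708, 0.0, 0.0]
ft_force: [1.7, -0.9, -1.5]
grip_width: 0.0296
grasp_force: 39.4
```

Call:
carry_out([
  {"dx": 0, "dy": 0, "dz": -20, "twist": 0, "fingers": 0.32},
  {"dx": 0, "dy": 0, "dz": -35, "twist": 0, "fingers": 0.32},
  {"dx": 0, "dy": 0, "dz": -40, "twist": 0, "fingers": 0.32},
  {"dx": 0, "dy": 0, "dz": -40, "twist": 0, "fingers": 0.32},
  {"dx": 0, "dy": 0, "dz": -40, "twist": 0, "fingers": 0.32},
])

```text
clock: 5.77
eef_pos: [0.4341, -0.0938, 0.1783]
tool_rot: [0.707, 0.708, -0.0, -0.0]
ft_force: [0.0, 0.6, -0.8]
grip_width: 0.0296
grasp_force: 39.4
```

```bash
python3 -c "
from h import *
st()
h=np.radians(-67); g=np.array([.589,.0463]); b=g-.071*np.array([np.cos(h),np.sin(h)])
for hd in (-90,-67,-20,0,20): 
  h=np.radians(hd); b=g-.071*np.array([np.cos(h),np.sin(h)]); print(hd,b); go(*b,.178,hd+90)
a=cam('scene');save(a,'g.png',(240,150,400,330),3)
T=cam('top')
for n,u,v in (('jar',280,140),('spice',221,167)): print(n,ray(T,u,v,.12))
print('redbox',ray(T,310,150,.06))
"
```

```text
t 5.77 p [ 0.4341 -0.0938  0.1783] phi 0.1 tz [-0.  0. -1.] q [-0.21  0.18 -0.27  1.13  0.    1.36] w 0.0296 gf 39.4 F [ 0.   0.6 -0.8] M [ 0.    0.07 -0.04]
-90 [0.589  0.1173]
go [2.109e+02 1.552e+02 2.000e-01] twist 0.1
-67 [0.56125809 0.11165584]
go [2.053e+02 1.274e+02 2.000e-01] twist -22.9
-20 [0.52228182 0.07058343]
go [164.3  88.4   0.2] twist -69.9
0 [0.518  0.0463]
go [140.   84.1   0.2] twist -89.9
20 [0.52228182 0.02201657]
go [115.7  88.3   0.2] twist 70.1
jar [0.73224043 0.11648324 0.12      ]
spice [0.67474224 0.27062229 0.12      ]
redbox [0.71712929 0.04168329 0.06      ]
```

View pics/g.png

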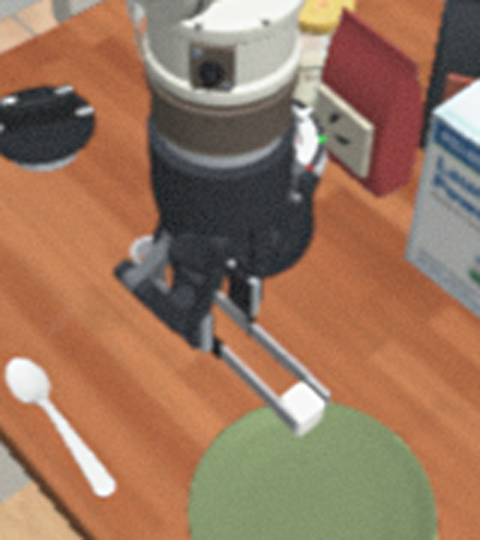

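The lump is held between the tips at crop (300,405) and is clear of the plate. Next I'll carry it over the grinder.

Call:
carry_out([
  {"dx": 17, "dy": 10, "dz": 0, "twist": 0, "fingers": 0.32},
  {"dx": 45, "dy": 28, "dz": 0, "twist": 0, "fingers": 0.32},
  {"dx": 75, "dy": 46, "dz": 0, "twist": 0, "fingers": 0.32},
  {"dx": 105, "dy": 65, "dz": 0, "twist": 0, "fingers": 0.32},
  {"dx": 135, "dy": 84, "dz": 0, "twist": 0, "fingers": 0.32},
])

```text
clock: 6.28
eef_pos: [0.5181, 0.0424, 0.1771]
tool_rot: [0.707, 0.707, -0.001, -0.001]
ft_force: [0.0, -1.4, -0.5]
grip_width: 0.0297
grasp_force: 39.4
```

Call:
carry_out([
  {"dx": 25, "dy": 15, "dz": 0, "twist": -5, "fingers": 0.32},
  {"dx": 45, "dy": 28, "dz": 0, "twist": -11, "fingers": 0.32},
  {"dx": 60, "dy": 37, "dz": 0, "twist": -17, "fingers": 0.32},
  {"dx": 69, "dy": 42.5, "dz": 0, "twist": -22, "fingers": 0.32},
  {"dx": 70, "dy": 43, "dz": 0, "twist": -23, "fingers": 0.32},
])

```text
clock: 6.7
eef_pos: [0.5614, 0.1131, 0.1766]
tool_rot: [0.549, 0.836, -0.001, -0.001]
ft_force: [0.2, 0.8, -1.5]
grip_width: 0.0299
grasp_force: 39.4
```

Call:
carry_out([
  {"dx": 0, "dy": 0, "dz": 0, "twist": 0, "fingers": 0.32},
  {"dx": 0, "dy": 0, "dz": 5, "twist": 0, "fingers": 0.32},
  {"dx": 0, "dy": 0, "dz": 10, "twist": 0, "fingers": 0.32},
  {"dx": 0, "dy": 0, "dz": 10, "twist": 0, "fingers": 0.32},
  {"dx": 0, "dy": 0, "dz": 10, "twist": 0, "fingers": 0.32},
])

```text
clock: 7.12
eef_pos: [0.5604, 0.1104, 0.1679]
tool_rot: [0.552, 0.834, -0.001, -0.001]
ft_force: [-0.5, -0.1, -1.2]
grip_width: 0.0298
grasp_force: 39.4
```

```bash
python3 -c "
from m import *
st(); h=np.radians(-66.9); e=pose()[1]; u=np.array([np.cos(h),np.sin(h)]);print('lump at',e[:2]+.071*u+ -.001*np.array([-u[1],u[0]]))
go(.5613,.1117,.168,23)
a=cam('scene');im=a['image'];z=.143
pp=proj(a,[.589,.0463,z]);print(pp)
x,y=pp.astype(int);hs=cv2.cvtColor(im,cv2.COLOR_RGB2HSV)[y-14:y+15,x-14:x+15]
save(a,'h.png',(int(x)-25,int(y)-25,int(x)+25,int(y)+25),10)
m=((hs[:,:,2]>225)&(hs[:,:,1]<25)).astype('uint8');n,l,s,c=cv2.connectedComponentsWithStats(m);print([(s[i].tolist(),(c[i]+[x-14,y-14]).round(1)) for i in range(1,n) if s[i,4]>15])
"
```

```text
t 7.12 p [0.5604 0.1104 0.1679] phi 23.0 tz [-0.002 -0.    -1.   ] q [ 0.19  0.43  0.05  1.2  -0.    1.36] w 0.0298 gf 39.4 F [-0.5 -0.1 -1.2] M [0.01 0.04 0.  ]
lump at [0.5873671  0.04467892]
go [ 0.9  1.3 -0.1] twist -0.0
[324.02128815 187.00871248]
[([5, 9, 23, 7, 85], array([325.8, 184.4])), ([0, 18, 5, 6, 18], array([311.8, 193.2]))]
```

Call:
carry_out([
  {"dx": 1, "dy": 1, "dz": 0, "twist": 0, "fingers": 0.32},
  {"dx": 1, "dy": 1, "dz": 0, "twist": 0, "fingers": 0.07},
  {"dx": 1, "dy": 1, "dz": 0, "twist": 0, "fingers": 0.07},
  {"dx": 1, "dy": 1, "dz": 0, "twist": 0, "fingers": 0.07},
  {"dx": 1, "dy": 1, "dz": 0, "twist": 0, "fingers": 0.07},
])

```text
clock: 7.58
eef_pos: [0.5618, 0.1126, 0.1687]
tool_rot: [0.551, 0.834, 0.0, 0.0]
ft_force: [-1.0, -0.7, -0.8]
grip_width: 0.0405
grasp_force: 8.1
```

```bash
python3 -c "
from m import *
st()
a=cam('scene');im=a['image'];z=.143
pp=proj(a,[.589,.0463,z]);
x,y=pp.astype(int);hs=cv2.cvtColor(im,cv2.COLOR_RGB2HSV)[y-14:y+15,x-14:x+15]
m=((hs[:,:,2]>225)&(hs[:,:,1]<25)).astype('uint8');n,l,s,c=cv2.connectedComponentsWithStats(m);print([(s[i].tolist(),(c[i]+[x-14,y-14]).round(1)) for i in range(1,n) if s[i,4]>15])
go(.4362,.1204,.08,23.1)
"
```

```text
t 7.58 p [0.5618 0.1126 0.1687] phi 23.1 tz [ 0.  0. -1.] q [ 0.2   0.43  0.06  1.2  -0.    1.37] w 0.0405 gf 8.1 F [-1.  -0.7 -0.8] M [0.   0.03 0.03]
[([3, 9, 25, 5, 75], array([325.2, 183.6])), ([0, 18, 5, 6, 18], array([311.8, 193.2])), ([2, 27, 15, 2, 19], array([318.5, 200.8]))]
go [  56.4 -112.5   88.7] twist -0.0
```

Call:
carry_out([
  {"dx": 9, "dy": -18, "dz": -5, "twist": 0, "fingers": 0.07},
  {"dx": 22, "dy": -45, "dz": -5, "twist": 0, "fingers": 0.07},
  {"dx": 37, "dy": -74, "dz": -5, "twist": 0, "fingers": 0.07},
  {"dx": 50, "dy": -100, "dz": 0, "twist": 0, "fingers": 0.07},
  {"dx": 56.5, "dy": -112.5, "dz": 15, "twist": 0, "fingers": 0.07},
])

```text
clock: 8.05
eef_pos: [0.434, 0.1207, 0.155]
tool_rot: [0.551, 0.834, 0.001, 0.0]
ft_force: [0.2, -0.4, -1.5]
grip_width: 0.0398
grasp_force: 8.1
```

Call:
carry_out([
  {"dx": 0, "dy": 0, "dz": 30, "twist": 0, "fingers": 0.07},
  {"dx": 0, "dy": 0, "dz": 60, "twist": 0, "fingers": 0.07},
  {"dx": 0, "dy": 0, "dz": 85, "twist": 0, "fingers": 0.07},
  {"dx": 0, "dy": 0, "dz": 100, "twist": 0, "fingers": 0.07},
  {"dx": 0, "dy": 0, "dz": 105, "twist": 0, "fingers": 0.07},
])

```text
clock: 8.47
eef_pos: [0.434, 0.12, 0.0463]
tool_rot: [0.551, 0.834, -0.002, -0.002]
ft_force: [-1.0, -0.5, -0.2]
grip_width: 0.0396
grasp_force: 8.2
```

```bash
python3 -c "
from m import *
st();go(.4362,.1204,.0235,23.1)
a=cam('scene');im=a['image'];im0=S['image']
c=proj(a,[.589,.0463,.065]).astype(int);x,y=c;print(c)
d=np.abs(im.astype(int)-im0.astype(int)).sum(2)[y-20:y+20,x-25:x+25]
m=(d>40).astype('uint8');n,l,s,ce=cv2.connectedComponentsWithStats(m);print([(s[i].tolist(),(ce[i]+[x-25,y-20]).round(1)) for i in range(1,n) if s[i,4]>8])
save(a,'i.png',(200,150,360,330),3)
"
```

```text
t 8.47 p [0.434  0.12   0.0463] phi 23.1 tz [-0.004 -0.001 -1.   ] q [ 0.27  0.35 -0.43  0.79  0.    1.44] w 0.0396 gf 8.2 F [-1.  -0.5 -0.2] M [-0.01  0.03 -0.04]
go [-0.5  2.3 22.8] twist -0.0
[323 210]
[([11, 9, 9, 7, 23], array([313.3, 201.7]))]
```

Call:
carry_out([
  {"dx": 0, "dy": 0, "dz": 3, "twist": 0, "fingers": 0.07},
  {"dx": 0, "dy": 0, "dz": 10, "twist": 0, "fingers": 0.07},
  {"dx": 0, "dy": 0, "dz": 16, "twist": 0, "fingers": 0.07},
  {"dx": 0, "dy": 0, "dz": 20, "twist": 0, "fingers": 0.07},
  {"dx": 0, "dy": 0, "dz": 20, "twist": 0, "fingers": 0.07},
])

```text
clock: 8.93
eef_pos: [0.4357, 0.1204, 0.0281]
tool_rot: [0.551, 0.834, -0.0, -0.0]
ft_force: [-0.8, -0.1, -0.5]
grip_width: 0.0396
grasp_force: 8.2
```

```bash
python3 -c "
from m import *
st();print(ray(S,313.3,201.7,.065),ray(S,313.3,201.7,.075))"
```

```text
t 8.93 p [0.4357 0.1204 0.0281] phi 23.1 tz [-0.001 -0.    -1.   ] q [ 0.27  0.38 -0.45  0.74  0.    1.44] w 0.0396 gf 8.2 F [-0.8 -0.1 -0.5] M [-0.01  0.   -0.02]
[0.59043761 0.0840762  0.065     ] [0.58402814 0.07682021 0.075     ]
```

Call:
carry_out([
  {"dx": 0, "dy": 0, "dz": 2, "twist": 0, "fingers": 0.07},
  {"dx": 0, "dy": 0, "dz": 4, "twist": 0, "fingers": 0.07},
  {"dx": 0, "dy": 0, "dz": 5, "twist": 0, "fingers": 0.07},
  {"dx": 0, "dy": 0, "dz": 5, "twist": 0, "fingers": 0.07},
  {"dx": 0, "dy": 0, "dz": 5, "twist": 0, "fingers": 0.07},
])

```text
clock: 9.35
eef_pos: [0.4361, 0.1205, 0.0237]
tool_rot: [0.551, 0.834, 0.0, 0.0]
ft_force: [0.6, 0.3, -0.7]
grip_width: 0.0401
grasp_force: 8.2
```

```bash
python3 -c "
from m import *
st()"
```

```text
t 9.35 p [0.4361 0.1205 0.0237] phi 23.1 tz [ 0.  0. -1.] q [ 0.27  0.39 -0.46  0.73 -0.    1.44] w 0.0401 gf 8.2 F [ 0.6  0.3 -0.7] M [ 0.02 -0.03 -0.02]
```

Call:
carry_out([
  {"dx": 0, "dy": 0, "dz": 1, "twist": 0, "fingers": 0.07},
  {"dx": 0, "dy": 0, "dz": 1.5, "twist": 0, "fingers": 0.07},
  {"dx": 0, "dy": 0, "dz": 1.5, "twist": 0, "fingers": 0.0},
  {"dx": 0, "dy": 0, "dz": 1.5, "twist": 0, "fingers": -0.2},
  {"dx": 0, "dy": 0, "dz": 1.5, "twist": 0, "fingers": -0.4},
])

```text
clock: 9.77
eef_pos: [0.4362, 0.1205, 0.0221]
tool_rot: [0.551, 0.834, 0.0, 0.0]
ft_force: [-0.9, 0.4, 0.3]
grip_width: 0.0595
grasp_force: 0.0
```

Call:
carry_out([
  {"dx": 0, "dy": 0, "dz": 0, "twist": 0, "fingers": -0.4},
  {"dx": 0, "dy": 0, "dz": -10, "twist": 0, "fingers": -0.4},
  {"dx": 0, "dy": 0, "dz": -40, "twist": 0, "fingers": -0.4},
  {"dx": 0, "dy": 0, "dz": -80, "twist": 0, "fingers": -0.4},
  {"dx": 0, "dy": 0, "dz": -115, "twist": 0, "fingers": -0.4},
])

```text
clock: 10.18
eef_pos: [0.4353, 0.1202, 0.138]
tool_rot: [0.551, 0.834, -0.001, -0.001]
ft_force: [0.9, 0.1, 0.4]
grip_width: 0.0597
grasp_force: 0.0
```

```bash
python3 -c "
from m import *
st()
go(.5205,.247,.14,66)"
```

```text
t 10.18 p [0.4353 0.1202 0.138 ] phi 23.1 tz [-0.002 -0.001 -1.   ] q [ 0.27  0.23 -0.31  1.03  0.    1.44] w 0.0597 gf 0.0 F [0.9 0.1 0.4] M [ 0.02 -0.04  0.02]
go [ 83.2 128.1  -2.2] twist -42.9
```

Call:
carry_out([
  {"dx": 15, "dy": 23, "dz": 0, "twist": -7, "fingers": -0.4},
  {"dx": 33, "dy": 52, "dz": 0, "twist": -14, "fingers": -0.4},
  {"dx": 53, "dy": 82, "dz": 0, "twist": -21, "fingers": -0.4},
  {"dx": 72, "dy": 110, "dz": 0, "twist": -28, "fingers": -0.4},
  {"dx": 83, "dy": 128, "dz": 0, "twist": -35, "fingers": -0.4},
])

```text
clock: 10.6
eef_pos: [0.5228, 0.2498, 0.1369]
tool_rot: [0.271, 0.962, 0.001, 0.0]
ft_force: [0.5, -0.7, -0.1]
grip_width: 0.0597
grasp_force: 0.0
```

Call:
carry_out([
  {"dx": 0, "dy": 0, "dz": 0, "twist": -6, "fingers": -0.4},
  {"dx": 0, "dy": 0, "dz": 0, "twist": -8, "fingers": -0.4},
  {"dx": 0, "dy": 0, "dz": 0, "twist": -8, "fingers": -0.4},
  {"dx": 0, "dy": 0, "dz": 0, "twist": -8, "fingers": -0.4},
  {"dx": 0, "dy": 0, "dz": 0, "twist": -8, "fingers": -0.4},
])

```text
clock: 11.02
eef_pos: [0.5211, 0.2467, 0.1369]
tool_rot: [0.208, 0.978, -0.0, -0.0]
ft_force: [0.0, -0.1, 0.3]
grip_width: 0.0593
grasp_force: 0.0
```

```bash
python3 -c "
from m import *
st();go(.5205,.247,.052,66)
a=cam('scene');b=cam('top');save(a,'j1.png',(280,170,380,250),4);save(b,'j2.png',(250,150,350,290),4)
x=cv2.imread('pics/j1.png');y=cv2.imread('pics/j2.png');x=cv2.copyMakeBorder(x,0,240,0,0,cv2.BORDER_CONSTANT);cv2.imwrite('pics/j.png',np.hstack([x,y]))
"
```

```text
t 11.02 p [0.5211 0.2467 0.1369] phi 66.0 tz [-0.001 -0.    -1.   ] q [ 0.44  0.46  0.02  1.13 -0.    0.86] w 0.0593 gf 0.0 F [ 0.  -0.1  0.3] M [ 0.01 -0.07 -0.  ]
go [ 0.6  0.1 84.9] twist 0.0
```

View pics/j.png

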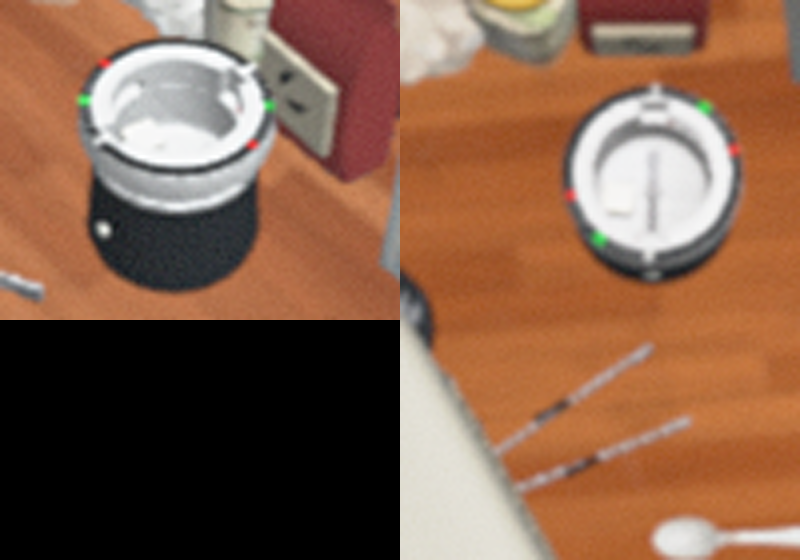

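The lump lies in the cup at (620,200) in the right half, and the tongs are back down on the worktop. Next is the lid.

Call:
carry_out([
  {"dx": 0.5, "dy": 0, "dz": 20, "twist": 0, "fingers": -0.1},
  {"dx": 0.5, "dy": 0, "dz": 45, "twist": 0, "fingers": -0.1},
  {"dx": 0.5, "dy": 0, "dz": 65, "twist": 0, "fingers": -0.1},
  {"dx": 0.5, "dy": 0, "dz": 78, "twist": 0, "fingers": -0.1},
  {"dx": 0.5, "dy": 0, "dz": 83, "twist": 0, "fingers": -0.1},
])

```text
clock: 11.53
eef_pos: [0.5192, 0.2461, 0.0518]
tool_rot: [0.208, 0.978, -0.001, -0.002]
ft_force: [-0.3, 0.2, 0.8]
grip_width: 0.0473
grasp_force: 0.0
```

Call:
carry_out([
  {"dx": 0, "dy": 0, "dz": 0, "twist": 0, "fingers": 0.2},
  {"dx": 0, "dy": 0, "dz": 0, "twist": 0, "fingers": 0.5},
  {"dx": 0, "dy": 0, "dz": 0, "twist": 0, "fingers": 0.8},
  {"dx": 0, "dy": 0, "dz": 0, "twist": 0, "fingers": 1},
  {"dx": 0, "dy": 0, "dz": 0, "twist": 0, "fingers": 1},
])

```text
clock: 11.95
eef_pos: [0.5218, 0.2476, 0.0554]
tool_rot: [0.207, 0.978, 0.001, 0.001]
ft_force: [0.3, 0.3, 3.0]
grip_width: 0.0147
grasp_force: 61.3
```

```bash
python3 -c "
from m import *
st()"
```

```text
t 11.95 p [0.5218 0.2476 0.0554] phi 66.1 tz [ 0.002  0.001 -1.   ] q [ 0.44  0.54 -0.08  0.94 -0.    0.86] w 0.0147 gf 61.3 F [0.3 0.3 3. ] M [-0.06  0.01  0.  ]
```

Call:
carry_out([
  {"dx": 0, "dy": 0, "dz": -10, "twist": 0, "fingers": 1},
  {"dx": 0, "dy": 0, "dz": -35, "twist": 0, "fingers": 1},
  {"dx": 0, "dy": 0, "dz": -70, "twist": 0, "fingers": 1},
  {"dx": 0, "dy": 0, "dz": -105, "twist": 0, "fingers": 1},
  {"dx": 0, "dy": 0, "dz": -135, "twist": 0, "fingers": 1},
])

```text
clock: 12.37
eef_pos: [0.5209, 0.2472, 0.1921]
tool_rot: [0.207, 0.978, 0.0, 0.001]
ft_force: [1.8, 0.2, -1.3]
grip_width: 0.015
grasp_force: 60.7
```

```bash
python3 -c "
from m import *
st();go(.5903,.0464,.19,82.6)"
```

```text
t 12.37 p [0.5209 0.2472 0.1921] phi 66.1 tz [ 0.001  0.001 -1.   ] q [0.44 0.42 0.11 1.26 0.   0.86] w 0.015 gf 60.7 F [ 1.8  0.2 -1.3] M [ 0.07 -0.1   0.02]
go [-144.9 -155.4    2. ] twist -16.5
```

Call:
carry_out([
  {"dx": -15, "dy": -17, "dz": 0, "twist": 0, "fingers": 1},
  {"dx": -40, "dy": -43, "dz": 0, "twist": 0, "fingers": 1},
  {"dx": -66, "dy": -71, "dz": 0, "twist": 0, "fingers": 1},
  {"dx": -92, "dy": -99, "dz": 0, "twist": 0, "fingers": 1},
  {"dx": -115, "dy": -123, "dz": 0, "twist": 0, "fingers": 1},
])

```text
clock: 12.78
eef_pos: [0.5763, 0.0861, 0.1902]
tool_rot: [0.207, 0.978, -0.0, 0.0]
ft_force: [0.0, -0.5, -1.4]
grip_width: 0.0148
grasp_force: 60.8
```

Call:
carry_out([
  {"dx": -16, "dy": -17, "dz": 0, "twist": -5, "fingers": 1},
  {"dx": -26, "dy": -28, "dz": 0, "twist": -11, "fingers": 1},
  {"dx": -30, "dy": -32.5, "dz": 0, "twist": -16, "fingers": 1},
  {"dx": -30, "dy": -32.5, "dz": 0, "twist": -16.5, "fingers": 1},
  {"dx": -30, "dy": -32.5, "dz": 0, "twist": -16.5, "fingers": 1},
])

```text
clock: 13.2
eef_pos: [0.5902, 0.046, 0.1896]
tool_rot: [0.066, 0.998, 0.0, 0.0]
ft_force: [0.2, 0.1, -0.4]
grip_width: 0.0146
grasp_force: 60.7
```

Call:
carry_out([
  {"dx": 0, "dy": 0, "dz": 3, "twist": 0, "fingers": 1},
  {"dx": 0, "dy": 0, "dz": 6, "twist": 0, "fingers": 1},
  {"dx": 0, "dy": 0, "dz": 8, "twist": 0, "fingers": 1},
  {"dx": 0, "dy": 0, "dz": 8, "twist": 0, "fingers": 1},
  {"dx": 0, "dy": 0, "dz": 8, "twist": 0, "fingers": 1},
])

```text
clock: 13.62
eef_pos: [0.59, 0.0468, 0.1807]
tool_rot: [0.064, 0.998, -0.0, -0.0]
ft_force: [0.4, -0.3, -1.8]
grip_width: 0.0147
grasp_force: 60.7
```

```bash
python3 -c "
from m import *
st();go(.5903,.0464,.1704,82.6)
a=cam('scene')
hs=cv2.cvtColor(a['image'],cv2.COLOR_RGB2HSV);x0,y0,x1,y1=285,140,365,230
k=hs[y0:y1,x0:x1]
for nm,m in(('white',(k[:,:,2]>180)&(k[:,:,1]<40)),):
  n,l,s,c=cv2.connectedComponentsWithStats(m.astype('uint8'));print(nm,[(s[i,4],(c[i]+[x0,y0]).round(1).tolist()) for i in range(1,n) if s[i,4]>4])
h=np.radians(-7.4);u=np.array([np.cos(h),np.sin(h),0]);L=np.array([.5893,.0465,.127])
for z,r in((.031,.0405),(.060,.024)):
  for sg in(-1,1): print(z,sg,proj(a,L+[0,0,z]+sg*r*u))
"
```

```text
t 13.62 p [0.59   0.0468 0.1807] phi 82.6 tz [-0.001 -0.    -1.   ] q [ 0.08  0.46  0.14  1.25 -0.    0.21] w 0.0147 gf 60.7 F [ 0.4 -0.3 -1.8] M [-0.   -0.02 -0.  ]
go [-0.4 -0.3 10.3] twist 0.0
white [(np.int32(273), [302.5, 153.8]), (np.int32(24), [343.9, 141.2]), (np.int32(30), [345.5, 168.7]), (np.int32(63), [349.6, 181.2]), (np.int32(9), [315.0, 176.1]), (np.int32(11), [308.5, 189.1]), (np.int32(420), [322.8, 203.0]), (np.int32(212), [330.6, 215.3]), (np.int32(5), [305.6, 226.8])]
0.031 -1 [309.00633442 189.00173586]
0.031 1 [338.87536151 175.29209254]
0.06 -1 [315.39125062 176.28956459]
0.06 1 [333.54001625 168.18725904]
```

The detected pointers at (308.5,189.1) and (315.0,176.1) match the predicted (309.0,189.0) and (315.4,176.3). I'll lower the lid gently.

Call:
carry_out([
  {"dx": 0, "dy": 0, "dz": 4, "twist": 0, "fingers": 1},
  {"dx": 0, "dy": 0, "dz": 8, "twist": 0, "fingers": 1},
  {"dx": 0, "dy": 0, "dz": 12, "twist": 0, "fingers": 1},
  {"dx": 0, "dy": 0, "dz": 15, "twist": 0, "fingers": 1},
  {"dx": 0, "dy": 0, "dz": 17, "twist": 0, "fingers": 1},
])

```text
clock: 14.08
eef_pos: [0.5899, 0.0462, 0.1632]
tool_rot: [0.065, 0.998, -0.0, -0.001]
ft_force: [-0.4, 0.3, -0.4]
grip_width: 0.0151
grasp_force: 60.7
```

```bash
python3 -c "
from m import *
st()"
```

```text
t 14.08 p [0.5899 0.0462 0.1632] phi 82.6 tz [-0.001 -0.    -1.   ] q [ 0.08  0.47  0.11  1.21 -0.    0.21] w 0.0151 gf 60.7 F [-0.4  0.3 -0.4] M [ 0.05  0.   -0.03]
```

No contact force, so the lugs are in the slots. Continuing down.

Call:
carry_out([
  {"dx": 0, "dy": 0, "dz": 4, "twist": 0, "fingers": 1},
  {"dx": 0, "dy": 0, "dz": 8, "twist": 0, "fingers": 1},
  {"dx": 0, "dy": 0, "dz": 11, "twist": 0, "fingers": 1},
  {"dx": 0, "dy": 0, "dz": 14, "twist": 0, "fingers": 1},
  {"dx": 0, "dy": 0, "dz": 15.5, "twist": 0, "fingers": 1},
])

```text
clock: 14.5
eef_pos: [0.59, 0.0462, 0.1483]
tool_rot: [0.065, 0.998, -0.0, -0.0]
ft_force: [-3.2, -0.7, 4.3]
grip_width: 0.0146
grasp_force: 61.6
```

```bash
python3 -c "
from m import *
st()"
```

```text
t 14.5 p [0.59   0.0462 0.1483] phi 82.6 tz [-0.001 -0.    -1.   ] q [0.08 0.48 0.08 1.18 0.   0.21] w 0.0146 gf 61.6 F [-3.2 -0.7  4.3] M [-0.05  0.45 -0.02]
```

Call:
carry_out([
  {"dx": 0.5, "dy": 0, "dz": 0, "twist": 0, "fingers": 1},
  {"dx": 1, "dy": 0, "dz": 0, "twist": 0, "fingers": 1},
  {"dx": 1, "dy": 0, "dz": 0.5, "twist": 0, "fingers": 1},
  {"dx": 1, "dy": 0, "dz": 1, "twist": 0, "fingers": 1},
  {"dx": 1, "dy": 0, "dz": 1, "twist": 0, "fingers": 1},
])

```text
clock: 14.92
eef_pos: [0.5894, 0.0464, 0.1483]
tool_rot: [0.065, 0.998, 0.0, 0.0]
ft_force: [-1.3, 0.0, 3.0]
grip_width: 0.0151
grasp_force: 61.5
```

```bash
python3 -c "
from m import *
st()"
```

```text
t 14.92 p [0.5894 0.0464 0.1483] phi 82.6 tz [ 0.001  0.    -1.   ] q [0.08 0.48 0.08 1.17 0.   0.21] w 0.0151 gf 61.5 F [-1.3  0.   3. ] M [-0.02  0.42 -0.02]
```

Call:
carry_out([
  {"dx": 0.3, "dy": 0, "dz": 0.5, "twist": 0, "fingers": 1},
  {"dx": 0.5, "dy": 0, "dz": 1, "twist": 0, "fingers": 1},
  {"dx": 0.5, "dy": 0, "dz": 1.5, "twist": 0, "fingers": 1},
  {"dx": 0.5, "dy": 0, "dz": 1.5, "twist": 0, "fingers": 1},
  {"dx": 0.5, "dy": 0, "dz": 1.5, "twist": 0, "fingers": 1},
])

```text
clock: 15.33
eef_pos: [0.5894, 0.0464, 0.1483]
tool_rot: [0.065, 0.998, 0.0, 0.001]
ft_force: [-3.9, -1.0, 10.2]
grip_width: 0.0147
grasp_force: 62.4
```

```bash
python3 -c "
from m import *
st()"
```

```text
t 15.33 p [0.5894 0.0464 0.1483] phi 82.6 tz [ 0.003  0.    -1.   ] q [ 0.08  0.48  0.08  1.17 -0.    0.21] w 0.0147 gf 62.4 F [-3.9 -1.  10.2] M [-0.09  0.88 -0.03]
```

Seated flat: the height is unchanged under 10 N and agrees with 93 mm. Now I'll twist.

Call:
carry_out([
  {"dx": 0, "dy": 0, "dz": -0.5, "twist": 3, "fingers": 1},
  {"dx": 0, "dy": 0, "dz": -0.5, "twist": 7, "fingers": 1},
  {"dx": 0, "dy": 0, "dz": -0.5, "twist": 12, "fingers": 1},
  {"dx": 0, "dy": 0, "dz": -0.5, "twist": 17, "fingers": 1},
  {"dx": 0, "dy": 0, "dz": -0.5, "twist": 20, "fingers": 1},
])

```text
clock: 15.75
eef_pos: [0.5896, 0.0459, 0.1483]
tool_rot: [0.239, 0.971, -0.0, 0.001]
ft_force: [-2.7, -3.2, 6.5]
grip_width: 0.015
grasp_force: 62.1
```

```bash
python3 -c "
from m import *
st()"
```

```text
t 15.75 p [0.5896 0.0459 0.1483] phi 62.4 tz [ 0.003 -0.001 -1.   ] q [ 0.08  0.48  0.08  1.17 -0.    0.56] w 0.015 gf 62.1 F [-2.7 -3.2  6.5] M [-0.39  0.52  0.33]
```

Call:
carry_out([
  {"dx": 0, "dy": 0, "dz": 0, "twist": 4, "fingers": 1},
  {"dx": 0, "dy": 0, "dz": 0, "twist": 8, "fingers": 1},
  {"dx": 0, "dy": 0, "dz": 0, "twist": 12, "fingers": 1},
  {"dx": 0, "dy": 0, "dz": 0, "twist": 15, "fingers": 1},
  {"dx": 0, "dy": 0, "dz": 0, "twist": 16, "fingers": 1},
])

```text
clock: 16.17
eef_pos: [0.5896, 0.0459, 0.1483]
tool_rot: [0.371, 0.929, -0.0, 0.001]
ft_force: [-1.7, -1.9, 7.2]
grip_width: 0.0142
grasp_force: 62.1
```

Call:
carry_out([
  {"dx": 0, "dy": 0, "dz": 0, "twist": 0, "fingers": 1},
  {"dx": 0, "dy": 0, "dz": 0, "twist": 0, "fingers": 1},
  {"dx": 0, "dy": 0, "dz": 0, "twist": 0, "fingers": 1},
  {"dx": 0, "dy": 0, "dz": 0, "twist": 0, "fingers": 1},
  {"dx": 0, "dy": 0, "dz": 0, "twist": 0, "fingers": 1},
])

```text
clock: 16.58
eef_pos: [0.5896, 0.0459, 0.1483]
tool_rot: [0.37, 0.929, -0.0, 0.001]
ft_force: [-1.7, -2.5, 8.1]
grip_width: 0.0151
grasp_force: 62.1
```

```bash
python3 -c "
from m import *
st()
for cn in('scene','top'):
  a=cam(cn)
  h=np.radians(-43.4);u=np.array([np.cos(h),np.sin(h),0]);L=np.array([.5902,.0476,.093]) if cn=='scene' else np.array([.5884,.0454,.093])
  P=[proj(a,L+[0,0,z]+sg*r*u) for z,r in((.031,.0405),(.060,.024)) for sg in(-1,1)]; print('pred',np.round(P,1).tolist(), 'green',[proj(a,L+[0,0,.022]+sg*.0535*u).round(1).tolist() for sg in(-1,1)])
  q=proj(a,L+[0,0,.03]).astype(int);x0,y0=q-32
  k=cv2.cvtColor(a['image'],cv2.COLOR_RGB2HSV)[y0:y0+64,x0:x0+64]
  save(a,'k_'+cn+'.png',(int(x0),int(y0),int(x0)+64,int(y0)+64),8)
  for nm,m in(('white',(k[:,:,2]>150)&(k[:,:,1]<45)),('green',(k[:,:,0]>45)&(k[:,:,0]<75)&(k[:,:,1]>120))):
    n,l,s,c=cv2.connectedComponentsWithStats(m.astype('uint8'));print(cn,nm,[(int(s[i,4]),(c[i]+[x0,y0]).round(1).tolist()) for i in range(1,n) if 3<s[i,4]<80])
"
```

```text
t 16.58 p [0.5896 0.0459 0.1483] phi 46.6 tz [ 0.003 -0.001 -1.   ] q [ 0.08  0.48  0.08  1.17 -0.    0.84] w 0.0151 gf 62.1 F [-1.7 -2.5  8.1] M [-0.32  0.56  0.24]
pred [[306.2, 191.9], [341.5, 193.0], [313.4, 182.9], [334.9, 183.5]] green [[300.6, 194.6], [346.9, 196.0]]
scene white [(48, [324.5, 171.6]), (15, [313.3, 182.9]), (12, [306.0, 192.4]), (17, [341.1, 193.1]), (13, [304.9, 204.4]), (7, [341.0, 204.4])]
scene green [(9, [301.3, 194.9]), (5, [346.6, 195.8])]
pred [[302.7, 204.3], [322.7, 179.4], [306.5, 196.8], [318.7, 181.7]] green [[299.5, 209.0], [325.8, 176.3]]
top white []
top green []
```

The measured pointers at (306.0,192.4) and (341.1,193.1) are in line with the green marks. The height holds at 148.3 mm, and the 0.24 Nm moment fits the spring. Handing in.

```bash
python3 -c "
from h import *
print(job_done())"
```

```text
the job is handed in; nothing more can be done
None
```

The job is handed in at 16.6 s: the sugar lump is in the cup, the tongs are back on the worktop, and the lid is seated flat, held by the gripper with its pointers at the green pulse marks.

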